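Push the row of nipper carriers home on the rail and lock it

ROBOT

A 7-joint arm with a two-finger parallel gripper is mounted at the origin on the work surface. World frame = base frame: x ahead of the robot, y to its left, z up, the work surface at z = 0. Lengths are in m, angles in rad, forces in N, time in s.
With the tool pointing down it reaches from about 0.4 to 0.925 m from the base axis. Payload 4.1 kg.
Tool frame: the origin (TCP) lies on the centre line of the jaws, within the pads' length; the fingertips stand 8 mm ahead of it and the grasp point (between the pads) lies 11 mm behind it; x points along the fingers, y is the direction in which the jaws open and shut, and the axes are right-handed (so a half turn about x gives the same grasp; the last joint's range is limited). The gripper opens to 85 mm and grips with 20 to 120 N. Pads are 22 mm wide; open, the fingers measure 114 mm over their backs; the gripper's body (76 mm by 85 mm) begins 54 mm behind the grasp point. The pads swing forward as they close: fully open they stand 13 mm farther back than shut.
Start: joints at [1.139, 0.398, 0.045, 1.537, -0.019, 1.207, -0.051], TCP at [0.212, -0.614, 0.239] pointing down, gripper open.
Joint ranges: [-2.82, 2.82], [-0.49, 2.23], [-1.37, 1.46], [0, 2.46], [-1.36, 4.5], [0.23, 2], [-2.94, 2.94]. Speed limits (rad/s): [2.57, 2.57, 3.14, 3.14, 3.14, 3.14, 3.14].

INTERFACE

Orientations are given as a rotation vector (axis times angle).
In Python, from bench import env gives the robot as it stands.
- The arm moves only by the tool carry_out, never from a script. Its argument "deltas" is a list of rows, each a list of 7 numbers: the opening, from 0 (shut) to 1 (fully open), then the shift along the tool's x, y, z in cm, then the turn, a rotation vector about the tool's x, y, z in degrees. A call has 1 to 12 rows; each row shifts and turns the commanded pose from where the row before left it, along the tool's axes as they then stand; what a row does not reach is not made up. A row lasts 1/8 s, in which the tool goes at most 62.5 mm and 10.7 degrees, less where a joint would pass 70% of its speed; a pose out of reach is approached as far as the arm can. A call is refused whole if a number of a shift passes 6.25 or a number of a turn 10.7, either way. A call with a gripper value outside its range is refused whole. The fingers move at their own pace and stop on an object; "newtons" is the grip in N (left out, the last holds). Time passes only in rows, so rows that do not move let the fingers close. It gives the time, the measured TCP pose, the force and the opening at its end, in the units of the state.
- env.get_obs(): the state, without advancing time (a new reading comes with each control period).
- env.get_image(name): name is "scene" or "top" or "wrist"; returns (picture, depth): 420x560x3 uint8, red, green, blue; 420x560 float32, m along the optical axis (not along the pixel's ray), 0 where there is no reading.
- env.camera_model(name): a dict with "vfov" (degrees; the focal length in pixels is half the picture's height over the tangent of half this angle, whatever the lens; pixels are square), "cx", "cy" (the principal point, pixels), "R" (3x3) and "t" (3): a world point X has camera coordinates R X + t; the wrist camera has in their place "hand_eye" (4x4, takes a point from camera to tool coordinates, whose origin is the TCP and whose axes are the tool frame's). Camera axes: x right, y down, z forward; pixel columns grow to the right and rows downward; lengths in m; the calibration is good to about 2 mm. A picture is of the moment at which its call begins: read the wrist's pose just before it. camera_model takes no time and is no camera call.
- env.sign_off(): hands the job in, once; it reports no verdict.
The state is a dict: "time_s": time; "joints": joint angles; "joint_vel": joint speeds; "effort": joint torques, N m; "tool_pos": TCP position; "tcp_rot": TCP orientation; "contact_force": force on the tool from outside, world axes, zero at the start; "wrist_torque": the same for the moment, N m; "width": opening from 0.0 (shut) to 1.0 (fully open).
Only numpy, scipy, OpenCV 4.12 (cv2) and the standard library are available. Lean on these libraries where they do the work, as an engineer would, in place of code of your own. Each camera call takes 0.05 s, during which the arm holds its last target. There are 200 camera calls.

TASK

Push the row of four nipper carriers along the rail, all together from behind the last one, until the first is against the end stop and the row is closed up. Then push the keeper's tab so that the keeper slides fully across the rail behind the last carrier. Only push with the fingers: do not lift or tip any carrier or pull the row apart, and leave everything else where it stands.

Things in the scene. Friction and masses are not known exactly. Their poses are not given: they have to be found in the camera images.
- rail: fixed aluminium rail 380 mm long, 55 mm wide; origin on the table under its middle. x runs along the channel towards the end stop, y across it towards the keeper's tab, z up. Channel floor 12 mm above the table; low lips either side, 39 mm apart inside, tops 22 mm above the table. The other end has no stop
- keeper_bed (a point): point on top of the bed that carries the keeper, which sticks out sideways from the rail at rail x = 3 to 43 mm, out to y = 107.5 mm, 23 mm high, with two cheeks 36 mm high from y = 30 to 75 mm; this point is at rail x = 23, y = 107.5 mm, the bed's outer edge
- stop_face (a point): centre of the end stop's face at the level of the channel's floor (rail x = 170 mm); the stop is a dark steel plate 58 mm high over the table. With the row home, the first carrier's centre is at rail x = 153 mm, the last one's at 51 mm
- carrier1: first carrier of the row, nearest the end stop: grey nest block 34 mm long (its x, along the rail) x 36 wide x 34 tall with a steel nipper head on top, 57 mm tall in all, about 65 to 125 g, loose in the rail's channel, which it can only slide along; origin at the centre of its underside. The row starts closed up, with gaps under 1 mm, 55 to 115 mm short of the stop
- carrier2: second carrier: grey nest block 34 mm long (its x, along the rail) x 36 wide x 34 tall with a steel nipper head on top, 57 mm tall in all, about 65 to 125 g, loose in the rail's channel, which it can only slide along; origin at the centre of its underside. 
- carrier3: third carrier: grey nest block 34 mm long (its x, along the rail) x 36 wide x 34 tall with a steel nipper head on top, 57 mm tall in all, about 65 to 125 g, loose in the rail's channel, which it can only slide along; origin at the centre of its underside. 
- carrier4: last carrier of the row, farthest from the end stop: grey nest block 34 mm long (its x, along the rail) x 36 wide x 34 tall with a steel nipper head on top, 57 mm tall in all, about 65 to 125 g, loose in the rail's channel, which it can only slide along; origin at the centre of its underside. 
- keeper (a joint): slide of the keeper, a flat steel bolt 12 mm wide (rail x = 17 to 29 mm), 24 to 34 mm above the table, that crosses the channel just behind the last carrier when the row is home. 0 = out (tip at rail y = 32 mm), 0.052 m = fully across, at its own stop; it moves to the rail's -y, starts at 0 to 0.008, stays where it is left, takes about 2 N to slide
- keeper_tab (a point): top middle of the outer face of the keeper's upright thumb tab, which is 30 mm wide along the rail, 8 mm thick, 32 to 66 mm above the table; the outer face looks to the rail's +y and is pushed towards -y. The point moves with the keeper
- spare_a: spare carrier, same as those in the row, standing on the table near the rail; not to be disturbed
- spare_b: another spare carrier standing on the table on the other side of the rail; not to be disturbed
- nipper: steel cuticle nipper 110 mm long, 42 mm wide, 10 mm thick, lying on the table; origin under its middle, x along it to the jaws; not to be disturbed
- whetstone: grey whetstone 100 x 28 x 18 mm lying on the table, x along its length; not to be disturbed
- mug: white mug, 80 mm wide, 90 mm tall; not to be disturbed
- oil: small pale bottle, 52 mm wide, 130 mm tall; not to be disturbed
- cartons: small cardboard box 90 x 60 x 40 mm; not to be disturbed
There are look-alikes about, which are no part of the job. Leave any pink or yellow look-alike of the carrier2 alone.

How it is judged:
By the outcome, as a careful person would: the job done as asked, in the order asked, and still so for the second after the job is handed in, with the robot touching nothing.
It also fails if it takes over 48 s, if anything falls off the work surface, if the arm or the gripper's body presses on something with over 40 N, if the wrist force passes 120 N, or if a joint passes its speed limit or range.

## Working session

There is one attempt and no reset: what is moved stays moved. The work goes in short steps, Python scripts to look and compute and a tool call to move; the robot and the scene stay as the last step left them, time stands still between calls to the robot, and variables do not carry over. Pictures are saved under pics/ and viewed, about 8 in all and at most 12, crops included, and the job is handed in when it is done.

Besides the shell and the picture viewer there is one more tool, called after "Emit:" by a JSON object that holds its "api" and its "payload", one argument or row to a line. carry_out: Moves the arm, as the interface text tells. Its arguments: {"type":"object","properties":{"deltas":{"type":"array","items":{"type":"array","items":{"type":"number"}}},"newtons":{"type":"number"}},"required":["deltas"]}

```bash
mkdir -p pics; cat > h.py <<'E'
import numpy as np, cv2
from scipy.spatial.transform import Rotation as Ro
from bench import env
def cam(n):
    m=env.camera_model(n); f=210/np.tan(np.radians(m['vfov']/2))
    return m,f
def pts(n,depth):
    m,f=cam(n); v,u=np.mgrid[:420,:560]
    P=np.stack([(u-m['cx'])/f*depth,(v-m['cy'])/f*depth,depth],-1)
    return (P-np.array(m['t']))@np.array(m['R'])   # R^T(P-t)
def ray(n,u,v,z):
    m,f=cam(n);R=np.array(m['R']);t=np.array(m['t'])
    c=-R.T@t; d=R.T@np.array([(u-m['cx'])/f,(v-m['cy'])/f,1]); return c+d*(z-c[2])/d[2]
def save(n,im): cv2.imwrite('pics/'+n,im[:,:,::-1])
E
python3 - <<'E'
from h import *
o=env.get_obs(); print(o)
for n in ['top','scene']:
    im,d=env.get_image(n); save(n+'0.png',im); np.savez(n+'0.npz',im=im,d=d); print(env.camera_model(n))
E
```

```text
{'time_s': 0.0, 'joints': array([ 1.13900334,  0.39919294,  0.04503102,  1.53783827, -0.01873812,
        1.20688916, -0.05071521]), 'joint_vel': array([-3.50498710e-04,  6.13079573e-04,  4.26989891e-04,  9.50404969e-05,
        7.90253424e-04, -9.55377539e-04, -1.61316718e-03]), 'effort': array([ 3.83537172e-04, -4.75119102e+01,  1.36478875e+00, -2.54217499e+01,
        1.15648445e-02,  9.62711521e-03, -7.71757783e-06]), 'tool_pos': array([ 0.21218563, -0.61376143,  0.23828132]), 'tcp_rot': array([ 2.04138388,  0.34493834, -2.04223259]), 'contact_force': array([ 0.61340801,  0.20921119, -0.47247816]), 'wrist_torque': array([0.01445566, 0.00150111, 0.04745622]), 'width': 1.0013838493138538}
{'vfov': 50.14209419989345, 'cx': 276.76727907201706, 'cy': 208.02005414365973, 'R': array([[ 0.01848348, -0.99979733, -0.00797907],
       [-0.998675  , -0.01807821, -0.04818108],
       [ 0.04802706,  0.00885905, -0.99880675]]), 't': array([0.02738636, 0.55563169, 1.13550713])}
{'vfov': 49.11552732503591, 'cx': 274.1904777781649, 'cy': 209.21529238030502, 'R': array([[-0.86574279,  0.50010455, -0.01961778],
       [ 0.34782   ,  0.57300961, -0.74207899],
       [-0.3598759 , -0.649273  , -0.67002531]]), 't': array([ 0.48366029, -0.16271566,  1.41107078])}
```

View pics/top0.png

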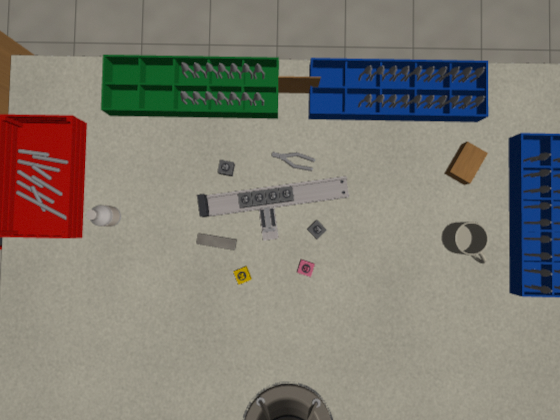

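View pics/scene0.png

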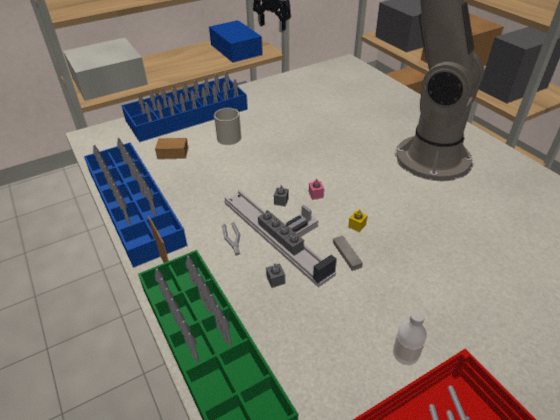

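The top view shows the rail running from the dark stop at (203,205) to its open end at (346,188), with the carriers at 245–290 and the tab near (269,236). Next I'll measure them using depth.

```bash
python3 - <<'E'
from h import *
for n in ['top','scene']:
    z=np.load(n+'0.npz'); im,d=z['im'],z['d']; P=pts(n,d)
    if n=='top':
        print(ray(n,203,205,.058),ray(n,346,188,.02)); c=ray(n,275,197,.02)
        cv2.imwrite('pics/topz.png',cv2.resize(im[145:285,190:360,::-1],None,fx=4.6,fy=4.2,interpolation=cv2.INTER_CUBIC))
    tab=P[(abs(P[...,0]-c[0])<.2)&(abs(P[...,1]-c[1])<.25)&(d>0)]
    print(n,np.histogram(tab[:,2],bins=np.arange(-.01,.08,.004)))
    # rail: component of z>0.008 near c
    m=((P[...,2]>.007)&(P[...,2]<.08)&(abs(P[...,0]-c[0])<.2)&(abs(P[...,1]-c[1])<.25)&(d>0)).astype(np.uint8)
    k,l,s,_=cv2.connectedComponentsWithStats(m)
    i=1+np.argmax(s[1:,4]); Q=P[l==i]
    print(s[i],Q.min(0),Q.max(0))
    r=cv2.minAreaRect((Q[(Q[:,2]<.027)][:,:2]*1000).astype(np.float32)); print(r)
    # stop: tall pts at +y end; carriers tops; 
    for j in range(1,k):
        if s[j,4]>15: print(j,s[j],P[l==j].mean(0).round(4),P[l==j][:,2].max())
    np.savez('c_%s.npz'%n,Q=Q)
E
```

```text
[0.55705784 0.2190598  0.058     ] [ 0.60896944 -0.1379161   0.02      ]
top (array([   10,  1607, 13476,  8904,   680,  1016,   684,   522,   629,
         163,   193,   496,   173,   186,   443,   142,    71,   145,
          70,    44,    11,     1]), array([-0.01 , -0.006, -0.002,  0.002,  0.006,  0.01 ,  0.014,  0.018,
        0.022,  0.026,  0.03 ,  0.034,  0.038,  0.042,  0.046,  0.05 ,
        0.054,  0.058,  0.062,  0.066,  0.07 ,  0.074,  0.078]))
[ 197  177  152   64 3716] [ 0.47290025 -0.1443337   0.00702948] [0.63793626 0.23405719 0.07440368]
((543.4483032226562, 38.054656982421875), (138.12095642089844, 376.6618957519531), 8.887311935424805)
43 [271 152  44  19 283] [ 0.6806 -0.003   0.0105] 0.01644867403566758
48 [217 160  18  17 222] [0.6526 0.1686 0.0357] 0.06162672230373384
60 [ 197  177  152   64 3716] [0.5733 0.0507 0.0282] 0.07440367525389258
90 [307 220  20  20 210] [ 0.5013 -0.0624  0.0367] 0.06425681702090802
98 [196 234  41  17 439] [0.4666 0.1906 0.0191] 0.026804593049178392
122 [297 260  17  18 212] [ 0.4054 -0.0359  0.0361] 0.05866936579348354
128 [233 266
[... 401 characters left out ...]
 0.074,  0.078]))
[ 225  190  112   95 3360] [ 0.4710281  -0.14187676  0.00700807] [0.63859533 0.2412267  0.06841792]
((544.3616333007812, 43.14936828613281), (138.4422149658203, 382.39447021484375), 8.634056091308594)
1 [309 179  16  19 211] [ 0.4093 -0.0268  0.028 ] 0.05380977306678654
2 [274 185  15  20 214] [ 0.5059 -0.053   0.028 ] 0.05463993344676756
3 [ 225  190  112   95 3360] [0.5743 0.0822 0.0277] 0.06841791781290787
4 [349 210  14  20 180] [0.3951 0.131  0.0271] 0.05434287910728893
5 [222 222  18  32 129] [0.6824 0.0049 0.0086] 0.012262985323871477
6 [333 236  30  34 427] [0.4692 0.1976 0.0155] 0.022218545506838296
7 [266 263  20  23 314] [0.6581 0.179  0.0289] 0.05580652132790333
```

View pics/topz.png

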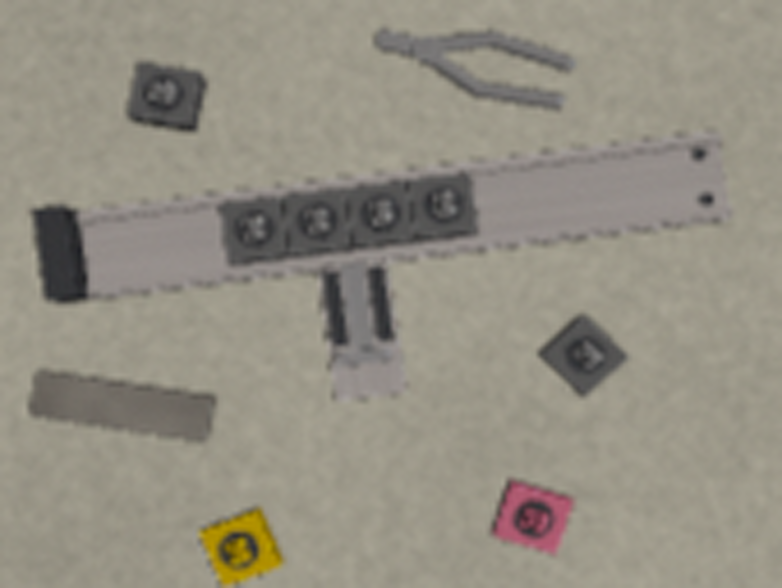

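```bash
python3 - <<'E'
from h import *
o=env.get_obs(); R=Ro.from_rotvec(o['tcp_rot']).as_matrix(); print(R.round(3)); print(env.camera_model('wrist'))
# rail edge fit: lip points on far side (+x world), away from the keeper
for n in ['top','scene']:
    Q=np.load('c_%s.npz'%n)['Q']; a=np.radians(8.5)
    for it in range(3):
        ex=np.array([-np.sin(a),np.cos(a)]); ey=np.array([-np.cos(a),-np.sin(a)])
        s=Q[:,:2]@ex; t=Q[:,:2]@ey
        b=np.arange(s.min()+.02,s.max()-.03,.01); far=np.array([np.percentile(t[(s>=x)&(s<x+.01)],2) for x in b])
        p=np.polyfit(b+.005,far,1); a+=np.arctan(p[0])
    lowx=Q[(s<s.min()+.03)]; 
    print(n,np.degrees(a),'far',far.mean(),'near',np.percentile((lowx[:,:2]@ey),98),'s',np.percentile(s,.2),np.percentile(s,99.8))
    hi=Q[Q[:,2]>.045+(.006 if n=='top' else 0)]; print(np.histogram(hi[:,:2]@ex,bins=np.arange(-.1,.35,.01)))
    print('t of tab', np.percentile(hi[:,:2]@ey,[90,95,99,100]))
E
```

```text
[[-0.001  0.327 -0.945]
 [ 0.002 -0.945 -0.327]
 [-1.    -0.002  0.   ]]
{'vfov': 58.088002547997654, 'cx': 277.2394662898194, 'cy': 209.7738341801871, 'hand_eye': array([[ 2.55443662e-04, -3.24121210e-01,  9.46015526e-01,
        -1.35169985e-01],
       [ 9.99999183e-01, -1.10172136e-03, -6.47489070e-04,
        -3.97180102e-04],
       [ 1.25211045e-03,  9.46014919e-01,  3.24120664e-01,
        -8.49267596e-02],
       [ 0.00000000e+00,  0.00000000e+00,  0.00000000e+00,
         1.00000000e+00]])}
top 8.922049767656533 far -0.6092567825865125 near -0.5578851926338232 s -0.23342678707571754 0.14259299336893427
(array([ 0,  6, 26,  7,  4, 25, 23, 15, 29, 30,  4,  5, 25,  8,  0,  0,  0,
        0,  0,  0,  0,  0, 53, 90, 30,  0,  0,  0,  0,  0,  0,  0,  0,  0,
        0,  0,  0,  0,  0,  0,  0,  0,  0,  0]), array([-1.00000000e-01, -9.00000000e-02, -8.00000000e-02, -7.00000000e-02,
       -6.00000000e-02, -5.00000000e-02, -4.00000000e-02, -3.00000000e-02,
       -2.00000000e-02, -1.00000000e-02, -5.55111512e-17,  1.00000000e-02,
        2.00000000e-02,  3.00000000e-02,  4.00000000e-0
[... 1206 characters left out ...]
1.00000000e-02,
        2.00000000e-02,  3.00000000e-02,  4.00000000e-02,  5.00000000e-02,
        6.00000000e-02,  7.00000000e-02,  8.00000000e-02,  9.00000000e-02,
        1.00000000e-01,  1.10000000e-01,  1.20000000e-01,  1.30000000e-01,
        1.40000000e-01,  1.50000000e-01,  1.60000000e-01,  1.70000000e-01,
        1.80000000e-01,  1.90000000e-01,  2.00000000e-01,  2.10000000e-01,
        2.20000000e-01,  2.30000000e-01,  2.40000000e-01,  2.50000000e-01,
        2.60000000e-01,  2.70000000e-01,  2.80000000e-01,  2.90000000e-01,
        3.00000000e-01,  3.10000000e-01,  3.20000000e-01,  3.30000000e-01,
        3.40000000e-01]))
t of tab [-0.50594425 -0.50401189 -0.49939562 -0.4972775 ]
```

Emit:
{"api": "carry_out", "payload": {
  "deltas": [
    [0, 0, -1.5, -2, 0, 0, 0],
    [0, 0, -3.5, -4.6, 0, 0, 0],
    [0, 0, -3.5, -4.6, 0, 0, 0],
    [0, 0, -3.5, -4.6, 0, 0, 0],
    [0, 0, -3.5, -4.6, 0, 0, 0],
    [0, 0, -3.5, -4.6, 0, 0, 0],
    [0, 0, -3.5, -4.6, 0, 0, 0],
    [0, 0, -3.5, -4.6, 0, 0, 0],
    [0, 0, -3.5, -4.6, 0, 0, 0],
    [0, 0, -3.5, -4.6, 0, 0, 0],
    [0, 0, -3.5, -4.6, 0, 0, 0],
    [0, 0, -3.5, -4.6, 0, 0, 0]
  ]
}}

```text
time_s: 1.6
tool_pos: [0.5794, -0.063, 0.239]
tcp_rot: [2.041, 0.342, -2.042]
contact_force: [0.4, -1.2, -1.3]
width: -0.001
```

Emit:
{"api": "carry_out", "payload": {
  "deltas": [
    [0, 0, 0, 0, 10, 0, 0],
    [0, 0, 0, 0, 10, 0, 0],
    [0, 0, 0, 0, 10, 0, 0],
    [0, 0, 0, 0, 10, 0, 0],
    [0, 0, 0, 0, 10, 0, 0],
    [0, 0, 0, 0, 10, 0, 0],
    [0, 0, 0, 0, 10, 0, 0],
    [0, 0, 0, 0, 10, 0, 0],
    [0, 0, 0, 0, 10, 0, 0],
    [0, 0, 0, 0, 10, 0, 0],
    [0, 0, 0, 0, 0, 0, 0],
    [0, 0, 0, 0, 0, 0, 0]
  ]
}}

```text
time_s: 3.1
tool_pos: [0.5787, -0.064, 0.239]
tcp_rot: [-1.325, 1.13, 1.326]
contact_force: [0.1, -0.8, 0.3]
width: -0.003
```

```bash
cat >> h.py <<'E'
def wpts(o,d):
    m,f=cam('wrist'); v,u=np.mgrid[:420,:560]
    P=np.stack([(u-m['cx'])/f*d,(v-m['cy'])/f*d,d],-1); H=m['hand_eye']
    P=P@H[:3,:3].T+H[:3,3]; return P@Ro.from_rotvec(o['tcp_rot']).as_matrix().T+o['tool_pos']
a=np.radians(8.85); ex=np.array([-np.sin(a),np.cos(a)]); ey=np.array([-np.cos(a),-np.sin(a)]); O=np.array([.5846,.0475])
def rail(P): return np.concatenate([np.stack([(P[...,:2]-O)@ex,(P[...,:2]-O)@ey],-1),P[...,2:]],-1)
E
python3 - <<'E'
from h import *
o=env.get_obs(); im,d=env.get_image('wrist'); save('w1.png',im); np.savez('w1.npz',im=im,d=d,p=o['tool_pos'],r=o['tcp_rot'])
R=Ro.from_rotvec(o['tcp_rot']).as_matrix()
print(o['time_s'],o['joints'].round(2),o['tool_pos'],rail(o['tool_pos']),(np.c_[ex,ey].T@R[:2]).round(3),R[2].round(3),o['width'])
E
```

```text
3.1 [ 0.01  0.28  0.04  1.7  -0.01  1.16 -2.94] [ 0.57866101 -0.06399542  0.23899808] [-0.10925431  0.02302165  0.23899808] [[ 0.    -0.005  1.   ]
 [ 0.001  1.     0.005]] [-1.     0.001  0.   ] -0.002973131423656089
```

View pics/w1.png

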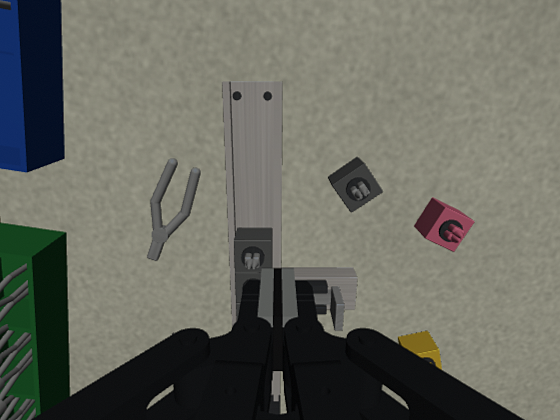

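The wrist view shows the open end of the rail at rows 80–100, the last carrier's head at (253,258) and the tab at (338,310). Joint 7 is at its limit, so I'll turn half a turn the other way. First I'll measure from this view.

```bash
python3 - <<'E'
from h import *
z=np.load('w1.npz'); o=dict(tool_pos=z['p'],tcp_rot=z['r']); P=rail(wpts(o,z['d'])); im=z['im']
pc=lambda q:np.percentile(q,[1,5,50,95,99]).round(4)
A=P[85:220,200:300].reshape(-1,3); print('floor z',np.median(P[130:200,240:275,2]),'table',np.median(P[130:200,300:330,2]))
for v in (110,130,150,170,190,210):
    r=P[v]; k=np.where((r[:,2]>.006)&(np.arange(560)>200)&(np.arange(560)<310))[0]
    print(v,'x',r[k,0].mean().round(4),'y',r[k[0],1].round(4),r[k[-1],1].round(4))
c=P[:,253]; print('open end x', c[(c[:,2]>.006)&(np.arange(420)<150)][:1,0], [ (v,*P[v,240].round(4)) for v in range(224,276,2)])
t=P[285:335,322:350].reshape(-1,3); t=t[(t[:,2]>.03)&(t[:,1]>.05)]; print('tab x',pc(t[:,0]),'y',pc(t[:,1]),'z',pc(t[:,2]))
b=P[265:290,300:365].reshape(-1,3); b=b[(b[:,2]>.015)]; print('bed x',pc(b[:,0]),'y',pc(b[:,1]),'z',pc(b[:,2]))
E
```

```text
floor z 0.012530036486260346 table 0.0004510023169532196
110 x -0.166 y -0.0288 0.026
130 x -0.1486 y -0.0287 0.0215
150 x -0.1301 y -0.0286 0.0253
170 x -0.1111 y -0.0268 0.0215
190 x -0.0894 y -0.0268 0.0255
210 x -0.0731 y -0.0266 0.0215
open end x [-0.19240031] [(224, np.float64(-0.0525), np.float64(-0.0163), np.float64(0.0123)), (226, np.float64(-0.0499), np.float64(-0.0164), np.float64(0.0114)), (228, np.float64(-0.0493), np.float64(-0.016), np.float64(0.0156)), (230, np.float64(-0.05), np.float64(-0.0154), np.float64(0.0226)), (232, np.float64(-0.0499), np.float64(-0.0149), np.float64(0.0276)), (234, np.float64(-0.0496), np.float64(-0.0145), np.float64(0.0322)), (236, np.float64(-0.0494), np.float64(-0.0141), np.float64(0.0366)), (238, np.float64(-0.0502), np.float64(-0.0134), np.float64(0.0434)), (240, np.float64(-0.0496), np.float64(-0.0131), np.float64(0.0466)), (242, np.float64(-0.0476), np.float64(-0.0132), np.float64(0.0469)), (244, np.float64(-0.0458), np.float64(-0.0132), np.float64(0.0474)), (246, np.float64(-0.043), np.float64(-0.0134), np.float64(0.0459)), (248, np.
[... 500 characters left out ...]
p.float64(-0.0138), np.float64(0.0468)), (264, np.float64(-0.0246), np.float64(-0.0138), np.float64(0.047)), (266, np.float64(-0.0223), np.float64(-0.0139), np.float64(0.0467)), (268, np.float64(-0.0195), np.float64(-0.0141), np.float64(0.0454)), (270, np.float64(-0.0173), np.float64(-0.0142), np.float64(0.0453)), (272, np.float64(-0.0159), np.float64(-0.0141), np.float64(0.0468)), (274, np.float64(-0.0142), np.float64(-0.0141), np.float64(0.0477))]
tab x [0.0054 0.0062 0.0172 0.0342 0.0365] y [0.0678 0.0689 0.0776 0.0843 0.085 ] z [0.0321 0.0338 0.0516 0.067  0.0676]
bed x [-0.1924 -0.1159  0.0042  0.014   0.0165] y [0.0215 0.0321 0.075  0.1026 0.105 ] z [0.0156 0.017  0.0237 0.2436 0.3742]
```

Emit:
{"api": "carry_out", "payload": {
  "deltas": [
    [0, 0, 0, 0, -10, 0, 0],
    [0, 0, 0, 0, -10, 0, 0],
    [0, 0, 0, 0, -10, 0, 0],
    [0, 0, 0, 0, -10, 0, 0],
    [0, 0, 0, 0, -10, 0, 0],
    [0, 0, 0, 0, -10, 0, 0],
    [0, 0, 0, 0, -10, 0, 0],
    [0, 0, 0, 0, -10, 0, 0],
    [0, 0, 0, 0, -10, 0, 0],
    [0, 0, 0, 0, -10, 0, 0],
    [0, 0, 0, 0, -10, 0, 0],
    [0, 0, 0, 0, -10, 0, 0]
  ]
}}

```text
time_s: 4.65
tool_pos: [0.5788, -0.0646, 0.2393]
tcp_rot: [1.824, 0.653, -1.824]
contact_force: [-0.8, -0.5, -0.8]
width: -0.002
```

Emit:
{"api": "carry_out", "payload": {
  "deltas": [
    [0, 0, 0, 0, -10, 0, 0],
    [0, 0, 0, 0, -10, 0, 0],
    [0, 0, 0, 0, -10, 0, 0],
    [0, 0, 0, 0, -10, 0, 0],
    [0, 0, 0, 0, -10, 0, 0],
    [0, 0, 0, 0, -10, 0, 0],
    [0, 0, 0, 0, 0, 0, 0]
  ]
}}

```text
time_s: 5.52
tool_pos: [0.5787, -0.0647, 0.2393]
tcp_rot: [1.094, 1.279, -1.093]
contact_force: [0.3, -0.2, -0.3]
width: -0.0
```

```bash
cat >> h.py <<'E'
def st():
    o=env.get_obs(); R=Ro.from_rotvec(o['tcp_rot']).as_matrix()
    print(round(o['time_s'],2),o['joints'].round(2),'rail',rail(o['tool_pos']).round(4),'F',(np.c_[ex,ey].T@o['contact_force'][:2]).round(1),o['contact_force'][2].round(1)); print((np.c_[ex,ey].T@R[:2]).round(4),R[2].round(3))
E
python3 -c "
from h import *
st()"
```

```text
5.53 [ 0.38  0.3  -0.43  1.69  0.13  1.18  0.08] rail [-0.11    0.0231  0.2393] F [-0.2 -0.3] -0.3
[[ 3.0e-04  1.4e-03 -1.0e+00]
 [-2.0e-04 -1.0e+00 -1.4e-03]] [-1.  0. -0.]
```

Emit:
{"api": "carry_out", "payload": {
  "deltas": [
    [0, 1, 1.2, 0, 0, 0, 0],
    [0, 3, 1.3, 0, 0, 0, 0],
    [0, 4, 0, 0, 0, 0, 0],
    [0, 4, 0, 0, 0, 0, 0],
    [0, 3, 0, 0, 0, 0, 0],
    [0, 2, 0, 0, 0, 0, 0],
    [0, 1.5, 0, 0, 0, 0, 0],
    [0, 1, 0, 0, 0, 0, 0],
    [0, 0.6, 0, 0, 0, 0, 0],
    [0, 0, 0, 0, 0, 0, 0]
  ]
}}

```text
time_s: 6.78
tool_pos: [0.6037, -0.0606, 0.0384]
tcp_rot: [1.092, 1.279, -1.092]
contact_force: [-0.4, 0.4, 0.0]
width: 0.003
```

```bash
sed -i 's/^def rail/O=O-.002*ex-.002*ey\ndef rail/' h.py; python3 - <<'E'
from h import *
st(); im,d=env.get_image('scene'); save('s2.png',cv2.resize(im[160:320,200:400],None,fx=4,fy=3.7,interpolation=cv2.INTER_CUBIC))
E
```

```text
6.78 [ 0.31  0.56 -0.37  1.81  0.27  0.82 -0.03] rail [-0.1077 -0.0002  0.0384] F [0.5 0.4] 0.0
[[-2.0e-04  3.7e-03 -1.0e+00]
 [-3.0e-04 -1.0e+00 -3.7e-03]] [-1.  0.  0.]
```

View pics/s2.png

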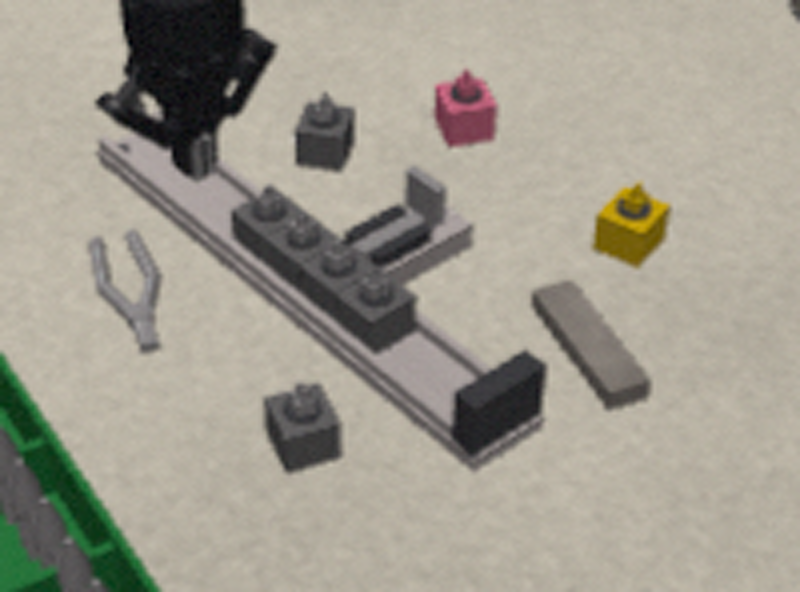

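Emit:
{"api": "carry_out", "payload": {
  "deltas": [
    [0, 0, 0, -0.5, 0, 0, 0],
    [0, 0, 0, -1, 0, 0, 0],
    [0, 0, 0, -1, 0, 0, 0],
    [0, 0, 0, -0.9, 0, 0, 0],
    [0, 0, 0, -0.6, 0, 0, 0],
    [0, 0, 0, -0.3, 0, 0, 0],
    [0, 0, 0, -0.2, 0, 0, 0],
    [0, 0, 0, -0.2, 0, 0, 0],
    [0, 0, 0, -0.2, 0, 0, 0],
    [0, 0, 0, -0.2, 0, 0, 0],
    [0, 0, 0, -0.2, 0, 0, 0],
    [0, 0, 0, -0.2, 0, 0, 0]
  ]
}}

```text
time_s: 8.32
tool_pos: [0.5949, -0.0069, 0.0383]
tcp_rot: [1.092, 1.279, -1.093]
contact_force: [-0.1, -2.1, -0.2]
width: -0.001
```

Emit:
{"api": "carry_out", "payload": {
  "deltas": [
    [0, 0, 0, -0.3, 0, 0, 0],
    [0, 0, 0, -0.4, 0, 0, 0],
    [0, 0, 0, -0.5, 0, 0, 0],
    [0, 0, 0, -0.5, 0, 0, 0],
    [0, 0, 0, -0.5, 0, 0, 0],
    [0, 0, 0, -0.5, 0, 0, 0],
    [0, 0, 0, -0.5, 0, 0, 0],
    [0, 0, 0, -0.5, 0, 0, 0],
    [0, 0, 0, -0.5, 0, 0, 0],
    [0, 0, 0, -0.4, 0, 0, 0],
    [0, 0, 0, -0.3, 0, 0, 0],
    [0, 0, 0, -0.2, 0, 0, 0]
  ]
}}

```text
time_s: 9.82
tool_pos: [0.5868, 0.0443, 0.0383]
tcp_rot: [1.092, 1.28, -1.092]
contact_force: [0.3, -2.6, -0.5]
width: 0.003
```

```bash
python3 - <<'E'
from h import *
st(); im,d=env.get_image('scene'); np.savez('s3.npz',im=im,d=d); save('s3.png',cv2.resize(im[160:320,200:400],None,fx=4,fy=3.7,interpolation=cv2.INTER_CUBIC))
E
```

```text
9.82 [ 0.15  0.54 -0.39  1.86  0.27  0.8  -0.22] rail [-0.0015  0.0004  0.0383] F [-2.6  0.1] -0.5
[[-1.0e-04  3.9e-03 -1.0e+00]
 [ 0.0e+00 -1.0e+00 -3.9e-03]] [-1. -0.  0.]
```

View pics/s3.png

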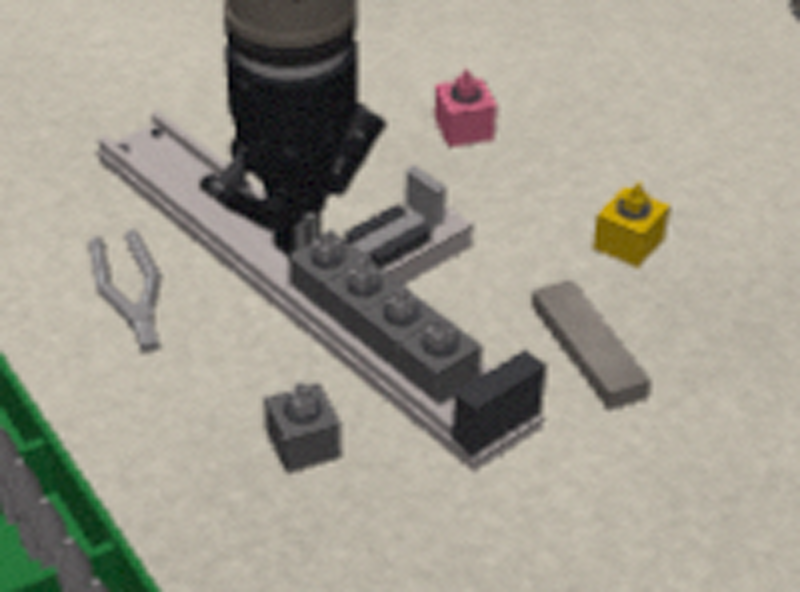

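The row is closed up, its front carrier about 25 mm short of the stop, at 2.6 N push. The rest goes more gently.

Emit:
{"api": "carry_out", "payload": {
  "deltas": [
    [0, 0, 0, -0.3, 0, 0, 0],
    [0, 0, 0, -0.4, 0, 0, 0],
    [0, 0, 0, -0.4, 0, 0, 0],
    [0, 0, 0, -0.3, 0, 0, 0],
    [0, 0, 0, -0.2, 0, 0, 0],
    [0, 0, 0, -0.2, 0, 0, 0],
    [0, 0, 0, -0.1, 0, 0, 0],
    [0, 0, 0, -0.1, 0, 0, 0],
    [0, 0, 0, -0.1, 0, 0, 0]
  ]
}}

```text
time_s: 11.0
tool_pos: [0.5835, 0.0648, 0.0383]
tcp_rot: [1.092, 1.28, -1.092]
contact_force: [0.4, -2.7, 0.1]
width: -0.001
```

Emit:
{"api": "carry_out", "payload": {
  "deltas": [
    [0, 0, 0, -0.1, 0, 0, 0],
    [0, 0, 0, -0.1, 0, 0, 0]
  ]
}}

```text
time_s: 11.25
tool_pos: [0.5831, 0.0669, 0.0383]
tcp_rot: [1.092, 1.28, -1.092]
contact_force: [0.5, -2.9, 0.1]
width: -0.001
```

Emit:
{"api": "carry_out", "payload": {
  "deltas": [
    [0, 0, 0, -0.1, 0, 0, 0]
  ]
}}

```text
time_s: 11.38
tool_pos: [0.583, 0.0679, 0.0383]
tcp_rot: [1.092, 1.28, -1.092]
contact_force: [0.2, -3.0, -0.0]
width: 0.001
```

Emit:
{"api": "carry_out", "payload": {
  "deltas": [
    [0, 0, 0, -0.1, 0, 0, 0]
  ]
}}

```text
time_s: 11.5
tool_pos: [0.5829, 0.0686, 0.0383]
tcp_rot: [1.091, 1.28, -1.092]
contact_force: [0.9, -3.9, 0.0]
width: -0.002
```

Emit:
{"api": "carry_out", "payload": {
  "deltas": [
    [0, 0, 0, -0.1, 0, 0, 0]
  ]
}}

```text
time_s: 11.62
tool_pos: [0.5828, 0.0686, 0.0383]
tcp_rot: [1.091, 1.278, -1.093]
contact_force: [0.9, -5.8, 0.3]
width: -0.0
```

Emit:
{"api": "carry_out", "payload": {
  "deltas": [
    [0, 0, 0, -0.1, 0, 0, 0]
  ]
}}

```text
time_s: 11.75
tool_pos: [0.5829, 0.0686, 0.0383]
tcp_rot: [1.09, 1.277, -1.094]
contact_force: [0.8, -7.7, 0.5]
width: -0.002
```

The row stopped dead at the stop, with TCP rail x = 23 mm as predicted and the force rising. Now I'll back off, lift, and go round to the tab.

Emit:
{"api": "carry_out", "payload": {
  "deltas": [
    [0, 0, 0, 0.4, 0, 0, 0],
    [0, 0, 0, 1, 0, 0, 0],
    [0, 0, 0, 1.6, 0, 0, 0],
    [0, 0, 0, 1.6, 0, 0, 0],
    [0, -2, 0, 0, 0, 0, 0],
    [0, -4, 0, 0, 0, 0, 0],
    [0, -4, -2, -0.6, 0, 0, 0],
    [0, -1, -4, -1.5, 0, 0, 0],
    [0, 0, -4, -1.5, 0, 0, 0],
    [0, 0, -2.8, -1, 0, 0, 0],
    [0, 0, 0, 0, 5, 0, 0],
    [0, 0, 0, 0, 10, 0, 0]
  ]
}}

```text
time_s: 13.25
tool_pos: [0.4562, 0.0514, 0.1498]
tcp_rot: [1.289, 1.155, -1.286]
contact_force: [-0.2, 0.7, -0.1]
width: 0.001
```

Emit:
{"api": "carry_out", "payload": {
  "deltas": [
    [0, 0, 0, 0, 10, 0, 0],
    [0, 0, 0, 0, 10, 0, 0],
    [0, 0, 0, 0, 10, 0, 0],
    [0, 0, 0, 0, 10, 0, 0],
    [0, 0, 0, 0, 10, 0, 0],
    [0, 0, 0, 0, 10, 0, 0],
    [0, 0, 0, 0, 10, 0, 0],
    [0, 0, 0, 0, 5, 0, 0],
    [0, 0, 0, 0, 0, 0, 0]
  ]
}}

```text
time_s: 14.38
tool_pos: [0.4565, 0.0514, 0.1495]
tcp_rot: [2.14, 0.172, -2.136]
contact_force: [0.4, 0.0, 0.6]
width: 0.003
```

```bash
python3 - <<'E'
from h import *
st(); o=env.get_obs(); im,d=env.get_image('top'); np.savez('t4.npz',im=im,d=d)
im,d=env.get_image('scene'); a=cv2.resize(im[160:320,200:400],None,fx=4,fy=3.7,interpolation=cv2.INTER_CUBIC); save('s4.png',a)
w,dw=env.get_image('wrist'); save('w4.png',w); np.savez('w4.npz',im=w,d=dw,p=o['tool_pos'],r=o['tcp_rot'])
E
```

```text
14.38 [ 0.07  0.16 -0.3   2.07  0.06  0.91 -1.68] rail [0.0255 0.128  0.1495] F [-0.1 -0.4] 0.6
[[ 2.0e-04 -1.0e+00 -5.8e-03]
 [-1.9e-03 -5.8e-03  1.0e+00]] [-1.    -0.    -0.002]
```

View pics/s4.png

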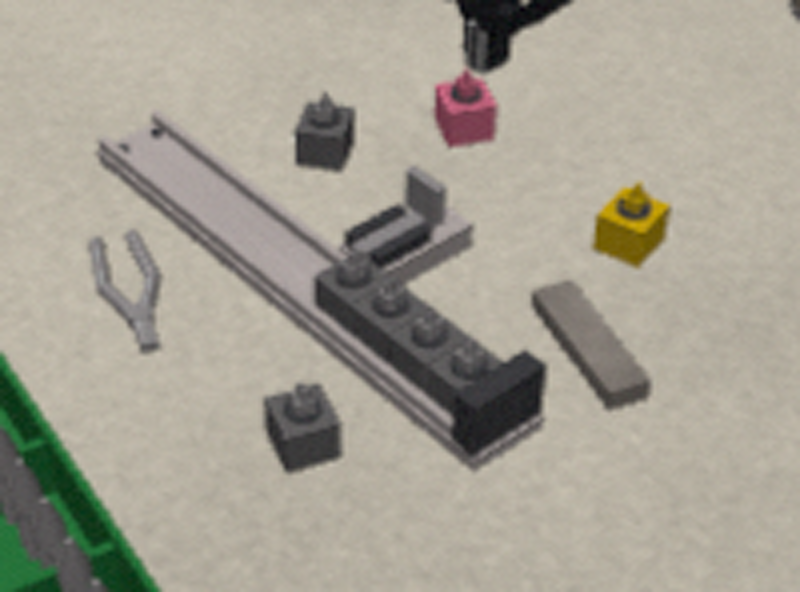

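View pics/w4.png

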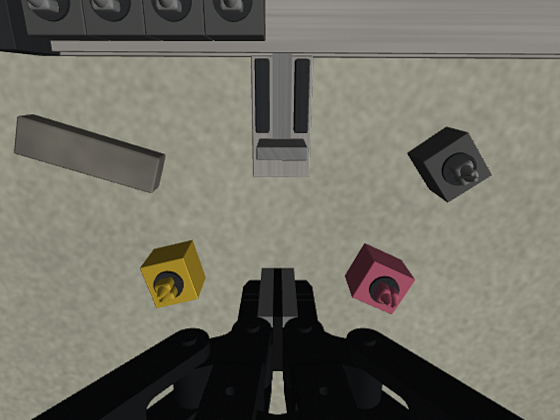

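The row is home and closed up. The wrist view shows the tab centred at (281,152) with an empty bolt path. I'll check where the tab is, then descend and push.

```bash
python3 - <<'E'
from h import *
z=np.load('w4.npz'); P=rail(wpts(dict(tool_pos=z['p'],tcp_rot=z['r']),z['d']))
pc=lambda q:np.percentile(q,[2,50,98]).round(4)
t=P[136:164,255:310].reshape(-1,3); t=t[t[:,2]>.045]
for i in range(3): print(pc(t[:,i]))
print('bed edge',P[170:180,282].round(4)[:,1:])
c=P[10:36,225:275]; c=c[c[...,2]>.035]; print('rear x',pc(c[:,0]), 'y',pc(c[:,1]))
for lo,hi,n in((140,205,'yel'),(345,415,'pink')):
    q=P[240:315,lo:hi].reshape(-1,3); q=q[q[:,2]>.02]; print(n,q.min(0),q.max(0))
E
```

```text
[0.0098 0.0242 0.0382]
[0.0788 0.0811 0.0865]
[0.0471 0.0666 0.0683]
bed edge [[ 0.1024  0.0252]
 [ 0.1034  0.0238]
 [ 0.104   0.0246]
 [ 0.1047  0.0246]
 [ 0.1058  0.0231]
 [ 0.1061  0.0246]
 [ 0.1069  0.0244]
 [ 0.1137 -0.0003]
 [ 0.1141  0.0014]
 [ 0.115   0.0009]]
rear x [0.0348 0.0454 0.0563] y [0.0061 0.012  0.0184]
yel [0.02659812 0.04341776 0.02005863] [0.12771918 0.20764796 0.28479928]
pink [-0.07657304  0.04341776  0.02003399] [0.02659812 0.21275181 0.28479928]
```

Emit:
{"api": "carry_out", "payload": {
  "deltas": [
    [0, 1, 0.2, 0, 0, 0, 0],
    [0, 2.5, 0, 0, 0, 0, 0],
    [0, 2.5, 0, 0, 0, 0, 0],
    [0, 2, 0, 0, 0, 0, 0],
    [0, 1.2, 0, 0, 0, 0, 0],
    [0, 0.9, 0, 0, 0, 0, 0],
    [0, 0, 0, 0, 0, 0, 0]
  ]
}}

```text
time_s: 15.4
tool_pos: [0.4562, 0.0486, 0.0469]
tcp_rot: [2.138, 0.17, -2.14]
contact_force: [-0.0, -0.7, -0.1]
width: 0.0
```

Emit:
{"api": "carry_out", "payload": {
  "deltas": [
    [0, -0.2, 0, -0.5, 0, 0, 0],
    [0, 0, 0, -1, 0, 0, 0],
    [0, 0, 0, -0.6, 0, 0, 0],
    [0, 0, 0, -0.3, 0, 0, 0],
    [0, 0, 0, -0.2, 0, 0, 0],
    [0, 0, 0, -0.2, 0, 0, 0],
    [0, 0, 0, -0.2, 0, 0, 0],
    [0, 0, 0, -0.3, 0, 0, 0],
    [0, 0, 0, -0.4, 0, 0, 0],
    [0, 0, 0, -0.5, 0, 0, 0],
    [0, 0, 0, -0.5, 0, 0, 0],
    [0, 0, 0, -0.5, 0, 0, 0]
  ]
}}

```text
time_s: 16.9
tool_pos: [0.508, 0.0567, 0.0491]
tcp_rot: [2.138, 0.169, -2.139]
contact_force: [-1.2, -0.4, 0.2]
width: -0.002
```

Emit:
{"api": "carry_out", "payload": {
  "deltas": [
    [0, 0, 0, -0.5, 0, 0, 0],
    [0, 0, 0, -0.5, 0, 0, 0],
    [0, 0, 0, -0.4, 0, 0, 0],
    [0, 0, 0, -0.3, 0, 0, 0]
  ]
}}

```text
time_s: 17.4
tool_pos: [0.5248, 0.0594, 0.0492]
tcp_rot: [2.139, 0.169, -2.139]
contact_force: [-1.5, -1.2, -0.4]
width: -0.002
```

```bash
python3 -c "
from h import *
st()"
```

```text
17.4 [ 0.02  0.42 -0.27  2.    0.16  0.74 -1.75] rail [0.023  0.0593 0.0492] F [-0.9  1.6] -0.4
[[-2.0e-04 -1.0e+00 -3.8e-03]
 [ 2.0e-04 -3.8e-03  1.0e+00]] [-1.  0.  0.]
```

Emit:
{"api": "carry_out", "payload": {
  "deltas": [
    [0, 0, 0, -0.3, 0, 0, 0],
    [0, 0, 0, -0.2, 0, 0, 0],
    [0, 0, 0, -0.1, 0, 0, 0]
  ]
}}

```text
time_s: 17.77
tool_pos: [0.5307, 0.0605, 0.0493]
tcp_rot: [2.139, 0.17, -2.139]
contact_force: [-1.0, -0.8, -0.3]
width: -0.001
```

Emit:
{"api": "carry_out", "payload": {
  "deltas": [
    [0, 0, 0, -0.1, 0, 0, 0],
    [0, 0, 0, -0.1, 0, 0, 0],
    [0, 0, 0, -0.1, 0, 0, 0]
  ]
}}

```text
time_s: 18.15
tool_pos: [0.5314, 0.0606, 0.0493]
tcp_rot: [2.133, 0.169, -2.144]
contact_force: [-8.0, -2.5, 6.3]
width: -0.001
```

Emit:
{"api": "carry_out", "payload": {
  "deltas": [
    [0, 0, 0, -0.1, 0, 0, 0],
    [0, 0, 0, -0.1, 0, 0, 0],
    [0, 0, 0, -0.1, 0, 0, 0]
  ]
}}

```text
time_s: 18.52
tool_pos: [0.5314, 0.0606, 0.0491]
tcp_rot: [2.126, 0.167, -2.15]
contact_force: [-13.5, -3.0, 12.8]
width: 0.002
```

The keeper stopped after about 45 mm, but there is some upward force too. I'll back off and look at it before judging.

Emit:
{"api": "carry_out", "payload": {
  "deltas": [
    [0, 0, 0, 0.5, 0, 0, 0],
    [0, 0, 0, 1, 0, 0, 0],
    [0, 0, 0, 2, 0, 0, 0],
    [0, 0, 0, 2, 0, 0, 0],
    [0, -2, 0, 1.5, 0, 0, 0],
    [0, -4, 0, 0, 0, 0, 0],
    [0, -4, 0, 0, 0, 0, 0],
    [0, 0, 0, 0, 0, 0, 0]
  ]
}}

```text
time_s: 19.52
tool_pos: [0.4705, 0.0512, 0.1528]
tcp_rot: [2.149, 0.17, -2.129]
contact_force: [-0.4, -0.4, -0.8]
width: 0.002
```

```bash
python3 - <<'E'
from h import *
st(); o=env.get_obs(); w,d=env.get_image('wrist'); np.savez('w5.npz',im=w,d=d,p=o['tool_pos'],r=o['tcp_rot'])
P=rail(wpts(o,d)); s,ds=env.get_image('scene'); np.savez('s5.npz',im=s,d=ds)
A=cv2.resize(w[0:210,200:410],None,fx=2.6,fy=2.6,interpolation=cv2.INTER_CUBIC)[:480,:400]; B=cv2.resize(s[190:290,260:350],(400,480),interpolation=cv2.INTER_CUBIC)
save('c5.png',np.hstack([cv2.resize(w[0:210,200:375],(400,480),interpolation=cv2.INTER_CUBIC),B]))
pc=lambda q:np.percentile(q,[1,5,50,95,99]).round(4)
m=(P[...,2]>.045)&(P[...,2]<.072)&(abs(P[...,0]-.023)<.02)&(P[...,1]>.025)&(P[...,1]<.1); print('tab y',pc(P[m][:,1]),m.sum())
m=(P[...,2]>.027)&(P[...,2]<.042)&(abs(P[...,0]-.023)<.008)&(P[...,1]<.03); print('bolt y',m.sum(),pc(P[m][:,1]) if m.any() else '')
Q=rail(pts('scene',ds)); m=(Q[...,2]>.022)&(Q[...,2]<.040)&(abs(Q[...,0]-.022)<.005)&(Q[...,1]<.03); print('scene bolt',m.sum(),pc(Q[m][:,1]) if m.any() else '')
E
```

```text
19.52 [ 0.08  0.18 -0.3   2.04  0.07  0.92 -1.68] rail [0.0232 0.1141 0.1528] F [-0.3  0.4] -0.8
[[-4.000e-04 -1.000e+00 -3.900e-03]
 [-9.600e-03 -3.900e-03  9.999e-01]] [-1.    0.   -0.01]
tab y [0.0326 0.0326 0.0364 0.0401 0.0402] 789
bolt y 1629 [-0.0171 -0.0152  0.0048  0.0275  0.0298]
scene bolt 58 [-0.3305 -0.2812 -0.0092  0.0233  0.0297]
```

View pics/c5.png

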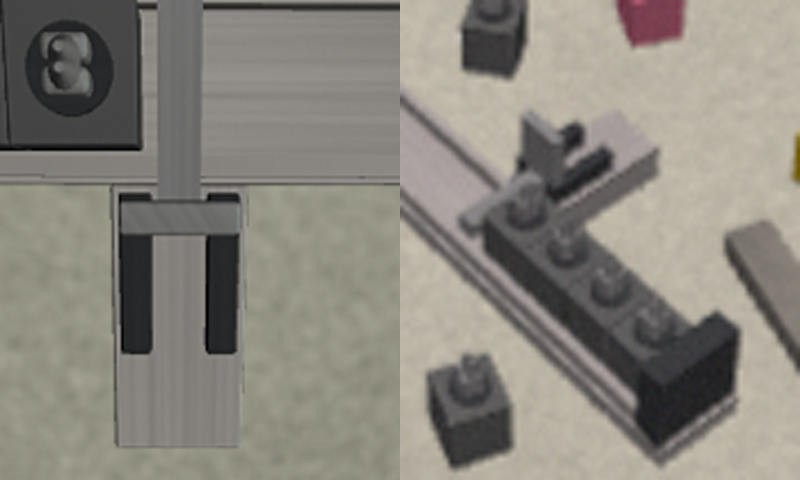

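```bash
python3 - <<'E'
from h import *
for u,v,z in((273.5,234.5,.034),(275,238,.029)): print(rail(ray('scene',u,v,z)))
s=np.load('s5.npz'); Q=rail(pts('scene',s['d'])); m=(Q[...,2]>.026)&(Q[...,2]<.042)&(abs(Q[...,0]-.022)<.008)&(abs(Q[...,1])<.04); q=Q[m]; print(np.percentile(q[:,1],[0,1,5]),m.sum())
c=(Q[...,2]>.04)&(Q[...,2]<.08)&(abs(Q[...,1])<.03)&(Q[...,0]>0)&(Q[...,0]<.2); print('row x',np.percentile(Q[c][:,0],[1,99]))
im,d=env.get_image('top'); np.savez('t5.npz',d=d,im=im); T=rail(pts('top',d)); b=(T[...,2]>.028)&(T[...,2]<.046)&(abs(T[...,0]-.021)<.007)&(abs(T[...,1])<.05); print('top bolt y',np.percentile(T[b][:,1],[0,2,10]))
# far lip as reference in the same views
for n,X in(('scene',Q),('top',T)):
    l=(X[...,2]>.012)&(X[...,2]<.03)&(X[...,0]>-.1)&(X[...,0]<-.02)&(abs(X[...,1])<.05); print(n,'rail y',np.percentile(X[l][:,1],[2,98]))
o=np.load('top0.npz')
for nm,a in(('top',T),):
    A=rail(pts('top',o['d'])); diff=(abs(im.astype(int)-o['im']).sum(-1)>60).astype(np.uint8)
    k,_,st_,_=cv2.connectedComponentsWithStats(cv2.dilate(diff,np.ones((3,3)))); print([tuple(x) for x in st_[1:] if x[4]>25])
E
```

```text
[ 0.02295734 -0.01787652  0.034     ]
[ 0.03076437 -0.0195786   0.029     ]
[-0.01902279 -0.01855671 -0.01717012] 73
row x [0.04078251 0.19225737]
top bolt y [-0.01644466 -0.01558495 -0.01092424]
scene rail y [-0.02419781  0.02757561]
top rail y [-0.02298522  0.02863245]
[(np.int32(205), np.int32(184), np.int32(90), np.int32(30), np.int32(1488)), (np.int32(229), np.int32(207), np.int32(108), np.int32(213), np.int32(12458))]
```

```bash
python3 -c "
from h import *
st(); print(env.sign_off())"
```

```text
19.68 [ 0.08  0.18 -0.3   2.05  0.07  0.92 -1.68] rail [0.023  0.1179 0.1487] F [-0.5  0. ] 0.3
[[-1.e-04 -1.e+00 -4.e-03]
 [ 4.e-04 -4.e-03  1.e+00]] [-1.  0.  0.]
the job is handed in; nothing more can be done
None
```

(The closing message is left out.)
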